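# Gauge the round nosing with radius leaves

## Robot

A 6-joint arm with a two-finger parallel gripper is mounted at the origin on the work surface. World frame = base frame: x ahead of the robot, y to its left, z up, the work surface at z = 0. Lengths are in m, angles in degrees, forces in N, time in s.
With the tool pointing down it reaches from about 0.325 to 0.85 m from the base axis. Payload 15.5 kg.
Tool frame: the origin (TCP) lies on the mounting face of the last link; the fingertips stand ctrl.nose_length ahead of it and the grasp point (between the pads) lies 172 mm ahead of it (ctrl.nose_length is the distance from the TCP to the fingertips, in m); z points along the fingers, y is the line along which they close (so a half turn about z gives the same grasp; the last joint's range is limited). The gripper opens to 91 mm and grips with 3 to 60 N. Pads are 32 mm wide; open, the fingers measure 118 mm over their backs; the gripper's body (76 mm by 178 mm) begins 60 mm behind the grasp point.
Start: joints at [60.361, 28.281, 77.091, -0, 74.628, -5.472], TCP at [0.256, 0.57, 0.405] pointing down, gripper open.
Joint ranges: [-166.48, 166.48], [-47.26, 123.95], [12.59, 153.08], [-70.14, 250.14], [6.76, 159.57], [-176.63, 176.63]. Speed limits (degrees/s): [108.29, 108.29, 147.25, 172.46, 172.46, 172.46].

## Interface

Orientations are given as [roll, pitch, yaw] about the fixed x, y, z axes, in that order (R = Rz(yaw) Ry(pitch) Rx(roll)).
In Python, from plant import ctrl, imaging, order gives the robot as it stands.
- The arm moves only by the tool drive_tool, never from a script. Its argument "steps" is a list that holds one entry, the list of rows, each a list of 7 numbers: the shift along the tool's x, y, z each as a share of 25 mm, from -1 to 1, then the turn, a rotation vector about the tool's x, y, z each as a share of 5 degrees, from -1 to 1, then the finger opening in mm, from 0 to 91.2. A call has 1 to 12 rows; each row shifts and turns the commanded pose from where the row before left it, along the tool's axes as they then stand; what a row does not reach is not made up. A row lasts 1/12 s, in which the tool goes at most 41.7 mm and 7.16 degrees, less where a joint would pass 70% of its speed; a pose out of reach is approached as far as the arm can. A call with a number of a shift or a turn outside -1 to 1 is refused whole. A call with a gripper value outside its range is refused whole. The fingers move at their own pace and stop on an object; "force" is the grip in N (left out, the last holds). Time passes only in rows, so rows that do not move let the fingers close. It gives the time, the measured TCP pose, the force, the opening and the grip force at its end, in the units of the state.
- ctrl.get_state(): the state, without advancing time (a new reading comes with each control period).
- imaging.get_image(name): name is "scene" or "side" or "wrist"; returns a dict with "img" (400x640x3 uint8, red, green, blue), "camera_matrix" (3x3 intrinsics, pixels), "rvec" (rotation vector, rad) and "tvec" (3), from world to camera coordinates, as OpenCV has them. Camera axes: x right, y down, z forward; pixel columns grow to the right and rows downward; lengths in m; the calibration is good to about 2 mm. The wrist camera is an equidistant fisheye: a pixel r from the principal point sees the ray r / f radians off the axis. A picture is of the moment at which its call begins. There is no depth.
- order.sign_off(): hands the job in; it is judged then, once.
The state is a dict: "t": time; "joint_pos": joint angles; "joint_vel": joint speeds; "tau": joint torques, N m; "eef_pos": TCP position; "orientation": TCP orientation; "wrist_force": force on the tool from outside, world axes, zero at the start; "wrist_torque": the same for the moment, N m; "grip_width": finger opening in m; "gripper_force": force on a finger pad.
Only numpy, scipy, OpenCV 4.12 (cv2) and the standard library are available. Lean on these libraries where they do the work, as an engineer would, in place of code of your own. Each camera call takes 0.05 s, during which the arm holds its last target. There are 200 camera calls.

## Task

Find out which of the three radius leaves fits the middle one of the three rounded mahogany nosings: touch a leaf gently down across its crown and try another until one sits fully home, without rocking and without bridging. Press the fitting leaf home with a light, steady push of about 6 N for a second (never 20 N, it marks the polish), then leave it sitting there upright by itself near the middle of the nosing, with the other two leaves standing in the rack and the toilet things on the counter left alone.

Things in the scene. Friction and masses are not known exactly. Their poses are not given: they have to be found in the camera images.
- leaf14_mid (a point): centre, half-way up (30 mm over the underside), of an upright radius leaf: silver-grey foot plate, cobalt blue enamelled head; 12 mm thick along its x, 60 mm high, foot 32 mm and head 28 mm wide along its y. A concave arc of radius 14 mm, 110 degrees, between two horns (left at +y, right at -y), opens downward, its crown 8.0 mm above the underside; the head's top is convex with the same radius. Stands in a rack well at the start.
- leaf18_mid (a point): centre, half-way up (30 mm over the underside), of an upright radius leaf: silver-grey foot plate, rose pink enamelled head; 12 mm thick along its x, 60 mm high, foot 40 mm and head 36 mm wide along its y. A concave arc of radius 18 mm, 110 degrees, between two horns (left at +y, right at -y), opens downward, its crown 9.7 mm above the underside; the head's top is convex with the same radius. Stands in a rack well at the start.
- leaf22_mid (a point): centre, half-way up (30 mm over the underside), of an upright radius leaf: silver-grey foot plate, amber brown enamelled head; 12 mm thick along its x, 60 mm high, foot 48 mm and head 44 mm wide along its y. A concave arc of radius 22 mm, 110 degrees, between two horns (left at +y, right at -y), opens downward, its crown 11.4 mm above the underside; the head's top is convex with the same radius. Stands in a rack well at the start.
- leaf14: the blue leaf, 60 to 105 g (aluminium), loose; origin at the centre of its underside, z up, x through its thickness. Hold any leaf by the flat faces of its head (12 mm across), some 42 mm above the underside, fingertips 20 mm or more above it. Set across a nosing (x along the nosing's x), a leaf of smaller radius bridges: it stops on its horns with its arc crown 2 mm or more above the nosing's crown.
- leaf18: the rose leaf, like the blue one; origin at the centre of its underside. A leaf of larger radius than the nosing comes down to the nosing's crown but touches there only and rocks some 0.08 rad or more; raised 0.7 mm it has free play to each side before a horn touches: about 2.4 mm if its radius is 4 mm larger, 4.7 mm if 8 mm larger. Down on the crown, it stands as low as a fitting leaf.
- leaf22: the amber leaf, like the blue one; origin at the centre of its underside. A leaf of the nosing's own radius goes down with its arc crown on the nosing's crown and both horns hold it: no rock, and raised 0.7 mm some 0.4 mm of play to each side. Set down off-centre it touches with one horn first, about 1.4 mm high for each 1 mm off. Contacts are stiff, some 20 N per mm.
- nosing_a: a length of mahogany round nosing, fixed: a 130 mm round-topped bar along its x, bedded firmly on packing in a plinth 160 x 56 x 26 mm. Origin: centre of the plinth's underside. Not told: the height of the bar's crown line, 50 to 58 mm above the counter, and its radius, 14, 18 or 22 mm (a, b, c all differ). Gauge the middle one (y 0 to 0.25 m); the others lie 0.38 m or more to left and right: leave them.
- nosing_b: a length of mahogany round nosing, fixed: a 130 mm round-topped bar along its x, bedded firmly on packing in a plinth 160 x 56 x 26 mm. Origin: centre of the plinth's underside. Not told: the height of the bar's crown line, 50 to 58 mm above the counter, and its radius, 14, 18 or 22 mm (a, b, c all differ). Gauge the middle one (y 0 to 0.25 m); the others lie 0.38 m or more to left and right: leave them.
- nosing_c: a length of mahogany round nosing, fixed: a 130 mm round-topped bar along its x, bedded firmly on packing in a plinth 160 x 56 x 26 mm. Origin: centre of the plinth's underside. Not told: the height of the bar's crown line, 50 to 58 mm above the counter, and its radius, 14, 18 or 22 mm (a, b, c all differ). Gauge the middle one (y 0 to 0.25 m); the others lie 0.38 m or more to left and right: leave them.
- rack: fixed mahogany rack, 36 mm along its x, 196 mm along its y, walls 16 mm high, floor 6 mm above the counter; three wells side by side along y, centres at y = -62, 0, +62 mm, each 24 mm by 57 mm; a leaf stands in each, its x along the rack's x. Which leaf is in which well varies. Origin: centre of the underside.
- hatpin_holder: rose porcelain hatpin holder, 62 mm wide, 107 mm high, loose; origin centre of its underside; leave alone
- pillbox: cobalt enamel pillbox, 47 mm wide, 25 mm high, loose; origin centre of its underside; leave alone
- ring_tray: cut-crystal ring tray, 96 mm wide, 20 mm high, loose; origin centre of its underside; leave alone
- button_hook: silver button hook lying down, 160 mm long along its x, 12 mm thick, loose; origin on the counter near its middle; leave alone
Mind the look-alikes: they are no part of the job. What is shaped like the leaf14 but black or yellow is not meant. There is more than one size of the rack; the one meant has the size given above.

How it is judged:
By the outcome, as a careful person would: the job done as asked, in the order asked, and still so for the second after the job is handed in, with the robot touching nothing.
It also fails if it takes over 69 s, if anything falls off the work surface, if the arm or the gripper's body presses on something with over 40 N, if the wrist force passes 120 N, or if a joint passes its speed limit or range.

## Working session

There is one attempt and no reset: what is moved stays moved. The work goes in short steps, Python scripts to look and compute and a tool call to move; the robot and the scene stay as the last step left them, time stands still between calls to the robot, and variables do not carry over. Pictures are saved under pics/ and viewed, at most 10 in all, crops included, and the job is handed in when it is done.

Besides the shell and the picture viewer there is one more tool, called after ">>>" as name([rows], argument=value, ...), one row to a line, values as JSON. drive_tool: Moves the arm, as the interface text tells. Its arguments: {"type":"object","properties":{"steps":{"type":"array","items":{"type":"array","items":{"type":"array","items":{"type":"number"}}}},"force":{"type":"number"}},"required":["steps"]}

```bash
ls; mkdir -p pics
cat > h.py <<'E'
import numpy as np, cv2
from plant import ctrl, imaging, order
def cam(name):
    d=imaging.get_image(name); d['R']=cv2.Rodrigues(np.array(d['rvec'],float))[0]; d['t']=np.array(d['tvec'],float).ravel(); d['K']=np.array(d['camera_matrix']); d['name']=name; return d
def save(img,f,s=1): cv2.imwrite('pics/'+f,cv2.resize(img[:,:,::-1],None,fx=s,fy=s,interpolation=cv2.INTER_CUBIC))
def ray(d,u,v):
    K=d['K']; x=(u-K[0,2])/K[0,0]; y=(v-K[1,2])/K[1,1]
    if d['name']=='wrist':
        r=np.hypot(x,y); c=np.array([x/r*np.sin(r),y/r*np.sin(r),np.cos(r)]) if r>1e-9 else np.array([0,0,1.])
    else: c=np.array([x,y,1.])
    return -d['R'].T@d['t'], d['R'].T@c
def onz(d,u,v,z):
    o,r=ray(d,u,v); return o+r*(z-o[2])/r[2]
def proj(d,p):
    c=d['R']@np.array(p)+d['t']; K=d['K']
    if d['name']=='wrist':
        q=np.hypot(c[0],c[1]); th=np.arctan2(q,c[2]); x,y=c[:2]/q*th
    else: x,y=c[:2]/c[2]
    return np.array([K[0,0]*x+K[0,2],K[1,1]*y+K[1,2]])
E
python3 - <<'E'
from h import *
s=ctrl.get_state(); print(s,ctrl.nose_length)
ims=[]
for n in ['scene','side']:
    d=cam(n); print(n,-d['R'].T@d['t'],d['K'].tolist()); save(d['img'],n+'0.png',1.25); cv2.imwrite(n+'.png',d['img'][:,:,::-1])
E
```

```text
pics
{'t': 0.0, 'joint_pos': array([ 6.03604612e+01,  2.83171809e+01,  7.71265738e+01, -9.81597339e-04,
        7.46297131e+01, -5.47201290e+00]), 'joint_vel': array([-0.01959346, -0.01249695,  0.0014764 ,  0.03865422, -0.03316525,
        0.11692191]), 'tau': array([ 1.33843398e-03, -8.78808761e+01, -3.81855190e+01,  7.07887136e-02,
        5.30355633e-02, -2.88858882e-04]), 'eef_pos': array([0.25581078, 0.57009594, 0.40411649]), 'orientation': array([-1.79926777e+02, -6.06400476e-03,  1.55832731e+02]), 'wrist_force': array([-0.16214873,  0.36278166,  0.73336631]), 'wrist_torque': array([-0.02331946, -0.02558975, -0.00488466]), 'gripper_force': 0.0, 'grip_width': 0.09113954810751197} 0.1908
scene [1.23617452 0.06909627 1.01573368] [[387.56469692130497, 0.0, 318.49693317673257], [0.0, 387.56469692130497, 198.56226206674359], [0.0, 0.0, 1.0]]
side [ 0.12929881 -0.74718845  0.61898106] [[401.2940444392746, 0.0, 319.81710775428746], [0.0, 401.2940444392746, 193.85053603236517], [0.0, 0.0, 1.0]]
```

View pics/scene0.png

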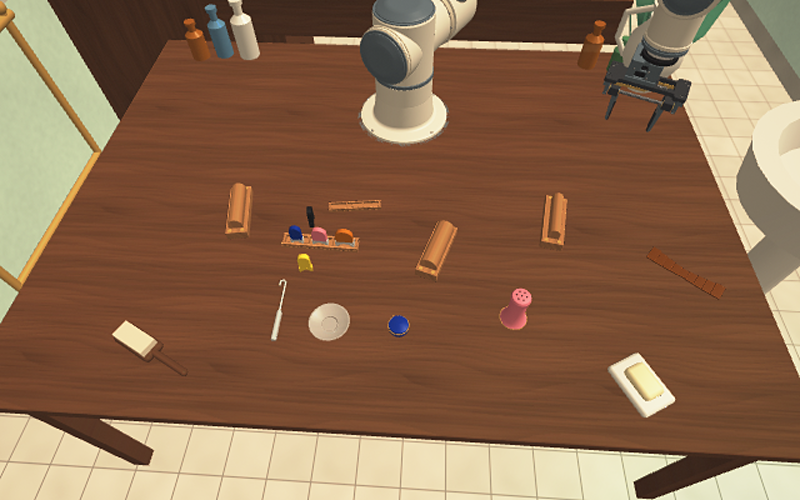

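View pics/side0.png

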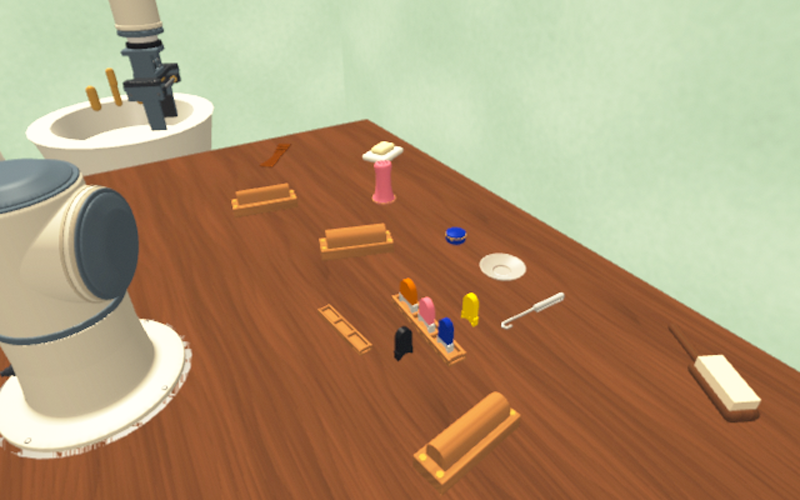

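The scene camera shows:
- The middle nosing is at (437,249). The outer nosings at (239,209) and (555,219) are to be left alone.
- The rack holding blue, rose and amber leaves is at (320,241), with heads at (295,233), (319,235) and (344,236).
- The look-alikes are the black leaf (310,215), the yellow leaf (305,262) and the small empty rack (355,205). None of these fits the colours or sizes given.

Next I'll measure with masks in both views.

```bash
cat > m1.py <<'E'
from h import *
from scipy.optimize import least_squares
D={n:cam(n) for n in ['scene','side']}
rng={'blue':((105,120,60),(130,255,255)),'rose':((165,60,120),(179,190,255)),'amber':((8,215,150),(16,255,255))}
box={'scene':(222,172,292,202),'side':(310,215,372,290)}
P={}
for c,(lo,hi) in rng.items():
    for n,d in D.items():
        x0,y0,x1,y1=box[n]
        h=cv2.cvtColor(d['img'][y0:y1,x0:x1],cv2.COLOR_RGB2HSV)
        m=cv2.inRange(h,lo,hi); k,l,st,ce=cv2.connectedComponentsWithStats(m)
        i=1+np.argmax(st[1:,4]); P[c,n]=ce[i]+[x0,y0]; print(c,n,P[c,n],st[i])
    A=[];b=[]
    for n,d in D.items():
        o,r=ray(d,*P[c,n]); r=r/np.linalg.norm(r); M=np.eye(3)-np.outer(r,r); A.append(M); b.append(M@o)
    X=np.linalg.lstsq(np.vstack(A),np.hstack(b),rcond=None)[0]
    print(c,X.round(4),'onz.045',onz(D['scene'],*P[c,'scene'],.045).round(4))
    
a=D['scene']['img'][150:230,215:375]; save(a,'crop_scene.png',5)
E
python3 m1.py
```

```text
blue scene [235.86597938 185.93814433] [ 9  8 11 12 97]
blue side [356.64179104 263.93532338] [ 41  39  12  22 201]
blue [ 0.518  -0.245   0.0424] onz.045 [ 0.5188 -0.2432  0.045 ]
rose scene [254.08 189.96] [27 14 13  7 25]
rose side [341.35028249 247.97740113] [ 26  24  11  21 177]
rose [ 0.5242 -0.1841  0.0377] onz.045 [ 0.5312 -0.1835  0.045 ]
amber scene [272.125 184.5  ] [48 12  5  2  8]
amber side [326.9119171  232.49222798] [ 10   8  14  21 193]
amber [ 0.5147 -0.1304  0.0521] onz.045 [ 0.5068 -0.13    0.045 ]
```

View pics/crop_scene.png

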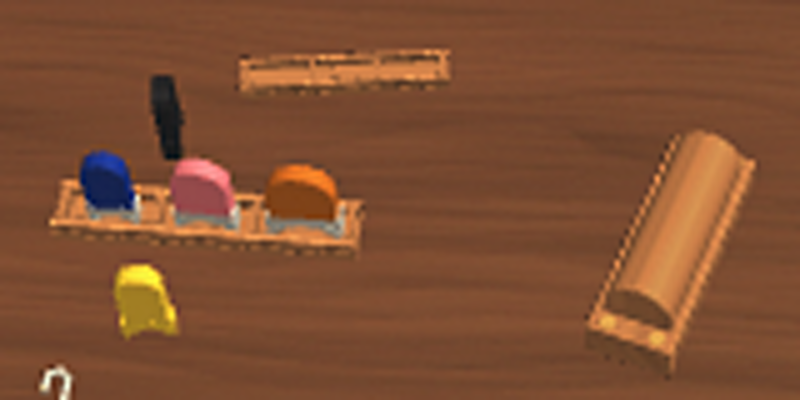

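The crop shows the leaves in the big rack, left to right: blue (105,185), rose (203,190), amber (302,195). The middle nosing's end chord is about 70 px against about 89 px for the 56 mm plinth, so the bar looks about 44 mm wide. That suggests R22, so amber goes first. Next come the rack and nosing poses.

Run:
```python
from h import *
d=cam('scene')
f=lambda u,v,z: onz(d,215+u/5-.4,150+v/5-.4,z)
print('rack')
pts=dict(nl=(53,222),nr=(360,243),fl=(63,180),fr=(361,202))
R={k:f(*p,.016) for k,p in pts.items()}
for k,v in R.items(): print(k,v.round(4))
c=sum(R.values())/4; a=(R['nr']-R['nl']+R['fr']-R['fl'])/2; print('c',c.round(4),'len',np.linalg.norm(a),'yaw',np.degrees(np.arctan2(-a[0],a[1])))
print('nosing')
pts=dict(nl=(588,322),nr=(673,352),fr=(755,163))
N={k:f(*p,.026) for k,p in pts.items()}
for k,v in N.items(): print(k,v.round(4))
a=N['nr']-N['fr']; b=N['nr']-N['nl']; print(np.linalg.norm(a),np.linalg.norm(b),'yaw',np.degrees(np.arctan2(a[1],a[0])),np.degrees(np.arctan2(-b[0],b[1])),'c',(N['nl']+N['fr'])/2)
for p in [(608,293),(672,322)]: print(f(*p,.03))
for n,(u,v) in dict(b=(302,225),r=(203,222),bl=(107,212)).items(): print(n,f(u,v,.022))
s=ctrl.get_state(); print(s['t'],s['eef_pos'])
w=cam('wrist'); print(w['K'],-w['R'].T@w['t'],w['R'])
```

```text
rack
nl [ 0.5312 -0.2807  0.016 ]
nr [ 0.5365 -0.0831  0.016 ]
fl [ 0.4975 -0.2809  0.016 ]
fr [ 0.5044 -0.086   0.016 ]
c [ 0.5174 -0.1827  0.016 ] len 0.19638844011334902 yaw -1.7807937763391752
nosing
nl [0.5943 0.0634 0.026 ]
nr [0.6129 0.1153 0.026 ]
fr [0.4665 0.1656 0.026 ]
0.15480928685069423 0.05511953230449001 yaw -18.98118753334093 -19.688392522763355 c [0.53039946 0.11448384 0.026     ]
[0.57511022 0.07472    0.03      ]
[0.59403068 0.11412199 0.03      ]
b [ 0.52890529 -0.12037187  0.022     ]
r [ 0.53008992 -0.18340603  0.022     ]
bl [ 0.52571326 -0.2457522   0.022     ]
0.25 [0.25582555 0.5701617  0.40444371]
[[309.70691629   0.         320.64676768]
 [  0.         309.70691629 194.76139883]
 [  0.           0.           1.        ]] [0.18444772 0.60273885 0.38435047] [[ 4.10079934e-01  9.12049459e-01  4.82108315e-04]
 [ 8.76583948e-01 -3.94279628e-01  2.75942307e-01]
 [ 2.51863118e-01 -1.12735795e-01 -9.61174079e-01]]
```

Rack and nosing dimensions check out: 0.196 m, and 0.155 × 0.055 m. The rack centre is about (0.517,-0.183) at yaw -1.8°, and the amber well is about (0.519,-0.121). The nosing centre is about (0.530,0.114) at yaw -19.3°. Moving now.

>>> drive_tool([
  [[-1,0,0,0,0,1,50],[-1,0,0,0,0,1,50],[-1,0,0,0,0,1,50],[-1,0,0,0,0,1,50],[-1,0,0,0,0,1,50],[-1,0,0,0,0,1,50],[-1,0,0,0,0,1,50],[-1,0,0,0,0,1,50],[-1,0,0,0,0,1,50],[-1,0,0,0,0,1,50],[-1,0,0,0,0,1,50],[-1,0,0,0,0,1,50]],
], force=15)

```text
t: 1.3
eef_pos: [0.4341, 0.3443, 0.4046]
orientation: [180.0, -0.0, 95.6]
wrist_force: [-0.4, -1.3, 0.3]
grip_width: 0.05
gripper_force: 0.0
```

>>> drive_tool([
  [[-1,0.2,0,0,0,0.75,50],[-1,0.2,0,0,0,0.75,50],[-1,0.2,0,0,0,0,50],[-1,0.2,0,0,0,0,50],[-1,0.2,0,0,0,0,50],[-1,0.2,0,0,0,0,50],[-1,0.2,0,0,0,0,50],[-1,0.2,0,0,0,0,50],[-1,0.2,0,0,0,0,50],[-1,0.2,0,0,0,0,50],[-1,0.2,0,0,0,0,50],[-1,0.2,0,0,0,0,50]],
])

```text
t: 2.3
eef_pos: [0.4897, 0.0436, 0.4048]
orientation: [180.0, -0.0, 88.3]
wrist_force: [0.5, 0.7, 0.6]
grip_width: 0.05
gripper_force: 0.0
```

>>> drive_tool([
  [[-1,0.2,0.5,0,0,0,50],[-1,0.2,0.5,0,0,0,50],[-1,0.2,0.5,0,0,0,50],[-1,0.2,0.5,0,0,0,50],[-1,0.2,0.5,0,0,0,50],[-1,0.2,0.5,0,0,0,50],[-0.5,0.2,0,0,0,0,50],[0,0,0,0,0,0,50],[0,0,0,0,0,0,50]],
])

```text
t: 3.05
eef_pos: [0.5202, -0.1186, 0.33]
orientation: [180.0, -0.0, 88.3]
wrist_force: [0.1, 0.2, 0.6]
grip_width: 0.0499
gripper_force: 0.0
```

Run:
```python
from h import *
s=ctrl.get_state(); print(s['t'],s['eef_pos'],s['orientation'])
d=cam('wrist'); save(d['img'],'w1.png',1.25); cv2.imwrite('w1.png',d['img'][:,:,::-1])
for y in (-.124,-.185,-.247): print(proj(d,(.519,y,.066)))
```

```text
3.05 [ 0.5201603  -0.11861712  0.33002042] [ 1.79993485e+02 -1.06109938e-02  8.82648167e+01]
[319.4904506  211.35104908]
[321.67295252 274.65921441]
[323.49407124 326.42258403]
```

View pics/w1.png

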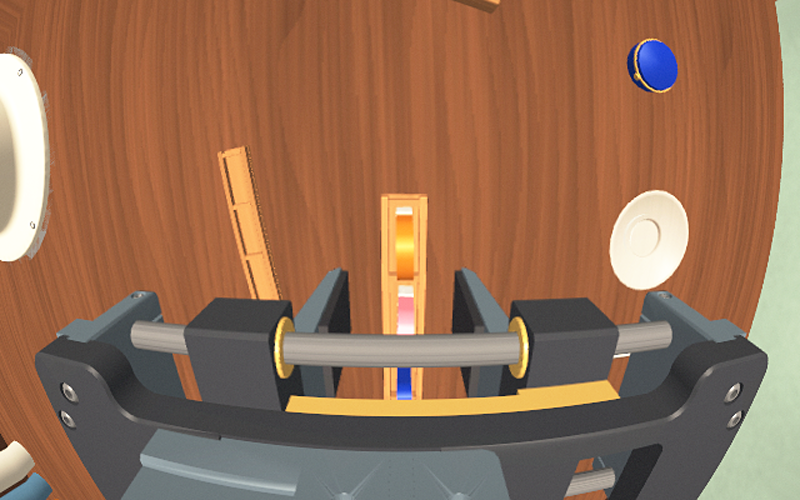

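The wrist view shows the amber head at about (404,245), rose at (405,312) and blue at (404,385). The fingers straddle the rack line. I'll refine the amber position from this picture.

Run:
```python
from h import *
d=cam('wrist')
h=cv2.cvtColor(d['img'],cv2.COLOR_RGB2HSV); x0,y0=313,160
m=cv2.inRange(h[y0:y0+70,x0:x0+22],(5,170,100),(24,255,255)); 
print('\n'.join(''.join('#' if v else '.' for v in r) for r in m))
for u,v in [(317,170),(330,170),(317,195),(330,195)]: print(onz(d,u,v,.055).round(4))
# rack sides at z=.016
g=d['img'][:, :, 0].astype(int)
for v in (165,200,222): print(v,[(u,h[v,u].tolist()) for u in range(300,346,2)])
```

```text
......................
......................
......................
......................
......................
......................
......................
......................
......................
......................
......................
......................
......................
....##############....
....##############....
....##############....
....##############....
...###############....
...###############....
....##############....
....##############....
....##############....
....##############....
....##############....
....##############....
....##############....
...###############....
....##############....
...###############....
....##############....
....##############....
....##############....
.....#############....
......................
......................
......................
......................
......................
......................
......................
......................
......................
.....#############....
....##############....
....##############....
....##############....
....###############...
....###############
[... 1514 characters left out ...]
55]), (332, [19, 142, 254]), (334, [15, 154, 247]), (336, [19, 139, 255]), (338, [18, 144, 254]), (340, [16, 151, 255]), (342, [11, 159, 159]), (344, [10, 154, 159])]
222 [(300, [11, 153, 157]), (302, [11, 155, 148]), (304, [11, 160, 147]), (306, [15, 155, 252]), (308, [18, 140, 254]), (310, [17, 145, 253]), (312, [17, 150, 252]), (314, [17, 148, 252]), (316, [17, 142, 254]), (318, [12, 224, 217]), (320, [12, 226, 214]), (322, [12, 220, 216]), (324, [12, 220, 216]), (326, [12, 213, 219]), (328, [12, 219, 215]), (330, [12, 204, 222]), (332, [17, 154, 252]), (334, [15, 156, 249]), (336, [20, 142, 254]), (338, [18, 142, 254]), (340, [14, 161, 248]), (342, [10, 158, 166]), (344, [11, 159, 165])]
```

Run:
```python
from h import *
d=cam('wrist')
print('x',onz(d,324.2,198,.06).round(4),onz(d,324.2,215,.06),'rack x',onz(d,323.7,165,.016),onz(d,323.7,222,.016),'rack end', onz(d,324,156,.016))
for yc in (-.118,-.121,-.124):
    print(yc,proj(d,(.522,yc+.022,.044))[1],max(proj(d,(.522,yc+.022*np.sin(a),.044+.022*np.cos(a)))[1] for a in np.linspace(-1.57,1.57,60)))
```

```text
x [ 0.5231 -0.1134  0.06  ] [ 0.52267832 -0.12859987  0.06      ] rack x [ 0.52361498 -0.09330091  0.016     ] [ 0.52205188 -0.15194264  0.016     ] rack end [ 0.52414301 -0.084515    0.016     ]
-0.118 173.86633185529865 222.41600918437254
-0.121 177.19348770690715 225.53445945008212
-0.124 180.50455395719857 228.62812585938124
```

>>> drive_tool([
  [[0,0.08,1,0,0,0,45],[0,0,1,0,0,0,45],[0,0,1,0,0,0,45],[0,0,0.8,0,0,0,45],[0,0,0.4,0,0,0,45],[0,0,0.2,0,0,0,45],[0,0,0,0,0,0,45],[0,0,0,0,0,0,10],[0,0,0,0,0,0,10],[0,0,0,0,0,0,10],[0,0,0,0,0,0,10],[0,0,0,0,0,0,10]],
], force=20)

```text
t: 4.2
eef_pos: [0.5221, -0.1186, 0.2202]
orientation: [180.0, 0.0, 88.3]
wrist_force: [0.2, -0.1, -0.0]
grip_width: 0.0148
gripper_force: 0.0
```

>>> drive_tool([
  [[0,0,0,0,0,0,10],[0,0,0,0,0,0,10],[0,0,0,0,0,0,10]],
])

```text
t: 4.45
eef_pos: [0.5221, -0.1187, 0.2201]
orientation: [180.0, 0.0, 88.3]
wrist_force: [-1.0, 0.2, 6.8]
grip_width: 0.0118
gripper_force: 20.0
```

>>> drive_tool([
  [[0,0,-0.4,0,0,0,10],[0,0,-1,0,0,0,10],[0,0,-1,0,0,0,10],[0,0,-1,0,0,0,10],[0.8,0,-0.4,0,0,0,10],[1,0,0,0,0,0,10],[1,0,0,0,0,0,10],[1,0,0,0,0,0,10],[1,0,0,0,0,0,10],[1,0,0,0,0,0,10],[0.5,0,0,0,0,0,10],[0,0,0,0,0,0,10]],
])

```text
t: 5.45
eef_pos: [0.5264, 0.0408, 0.3152]
orientation: [180.0, -0.0, 88.5]
wrist_force: [-0.3, -0.3, -1.4]
grip_width: 0.012
gripper_force: 20.0
```

>>> drive_tool([
  [[0,0,0,0,0,0,10]],
])

```text
t: 5.53
eef_pos: [0.5265, 0.039, 0.315]
orientation: [180.0, 0.0, 88.4]
wrist_force: [0.8, 0.8, -0.2]
grip_width: 0.0116
gripper_force: 20.0
```

Run:
```python
from h import *
s=ctrl.get_state(); print(s['t'],s['eef_pos'],s['orientation'],s['wrist_force'],s['grip_width'])
d=cam('wrist'); save(d['img'][0:330],'w2.png',1.25); cv2.imwrite('w2.png',d['img'][:,:,::-1])
e=cam('side'); save(e['img'][120:320,180:440],'s2.png',3); cv2.imwrite('s2.png',e['img'][:,:,::-1])
```

```text
5.5333 [0.52651905 0.03895863 0.31502273] [1.79992804e+02 1.38349804e-02 8.84161121e+01] [ 0.77925601  0.79551232 -0.19686853] 0.011575361549882906
```

View pics/w2.png

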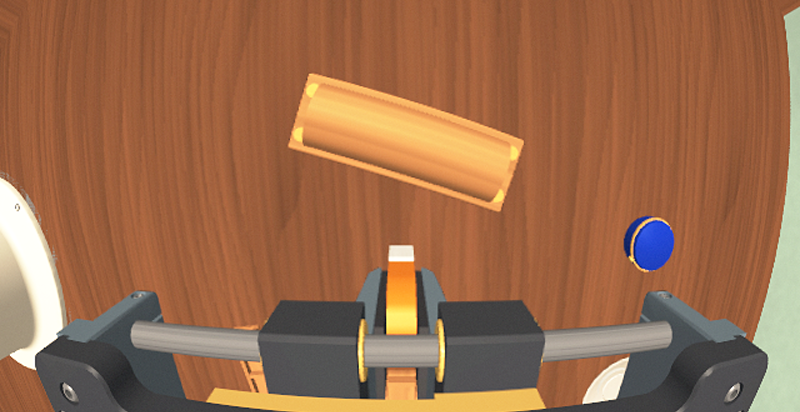

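The amber leaf is held at (400,290). The middle nosing's plinth corners are at (309,74), (290,147), (501,211) and (523,140), and the bar nearly fills the plinth width.

Run:
```python
from h import *
d=cam('wrist')
P=[onz(d,u/1.25-.4+.4,v/1.25,.026) for u,v in [(309,74),(290,147),(501,211),(523,140)]]
for p in P: print(p.round(4))
c=sum(P)/4; a=(P[2]-P[1]+P[3]-P[0])/2; b=(P[0]-P[1]+P[3]-P[2])/2
print(c.round(4),np.linalg.norm(a),np.linalg.norm(b),np.degrees(np.arctan2(a[1],a[0])),np.degrees(np.arctan2(-b[0],b[1])))
h=cv2.cvtColor(d['img'],cv2.COLOR_RGB2HSV)
# profile across the bar through centre
ax=a/np.linalg.norm(a); n=np.array([-ax[1],ax[0],0])
for s in np.arange(-.034,.035,.002):
    u=proj(d,c+s*n); i=np.round(u).astype(int); print(round(s*1000),i,d['img'][i[1],i[0]].tolist())
s=ctrl.get_state(); print(s['t'],s['eef_pos'],s['orientation'],s['wrist_force'])
```

```text
[0.4666 0.1638 0.026 ]
[0.4505 0.1129 0.026 ]
[0.5997 0.0619 0.026 ]
[0.6154 0.1134 0.026 ]
[0.5331 0.113  0.026 ] 0.15738515735002204 0.0536032140997268 -18.801821003141168 -17.292734929961682
-34 [314 150] [150, 90, 61]
-32 [315 147] [148, 89, 57]
-30 [315 145] [150, 90, 60]
-28 [316 143] [143, 88, 56]
-26 [317 141] [244, 163, 95]
-24 [317 139] [250, 180, 102]
-22 [318 137] [230, 147, 83]
-20 [319 134] [155, 100, 60]
-18 [319 132] [182, 114, 66]
-16 [320 130] [209, 130, 74]
-14 [321 128] [223, 142, 82]
-12 [322 126] [232, 149, 86]
-10 [322 123] [239, 159, 91]
-8 [323 121] [233, 153, 87]
-6 [324 119] [235, 153, 84]
-4 [324 117] [243, 164, 94]
-2 [325 115] [248, 174, 97]
0 [326 112] [250, 185, 100]
2 [326 110] [250, 192, 107]
4 [327 108] [250, 198, 110]
6 [328 106] [251, 208, 116]
8 [328 104] [250, 202, 113]
10 [329 101] [251, 201, 110]
12 [330  99] [252, 204, 114]
14 [330  97] [250, 194, 106]
16 [331  95] [249, 188, 105]
18 [332  93] [250, 187, 104]
20 [333  90] [239, 159, 89]
22 [333  88] [231, 146, 83]
24 [334  86] [240, 165, 93]
26 [335  84] [250, 185, 103]
28 [335  82] [248, 173, 96]
30 [336  80] [168, 99, 64]
32 [337  77] [165, 100, 63]
34 [337  75] [161, 95, 61]
5.6833 [0.52661587 0.0378778  0.31482926] [1.79999509e+02 1.06376889e-02 8.82823287e+01] [ 0.14477523 -0.01076251 -2.04488008]
```

>>> drive_tool([
  [[0,0,0,0,0,0.9,10],[0,0,0,0,0,0.9,10],[0,0,0,0,0,0.9,10],[0,0,0,0,0,0.74,10],[0.98,-0.26,0,0,0,0,10],[0.98,-0.26,0,0,0,0,10],[0.98,-0.26,0,0,0,0,10],[0,0,0.6,0,0,0,10],[0,0,0.6,0,0,0,10],[0,0,0.5,0,0,0,10],[0,0,0,0,0,0,10],[0,0,0,0,0,0,10]],
])

```text
t: 6.68
eef_pos: [0.5319, 0.1139, 0.272]
orientation: [-179.9, 0.0, 71.1]
wrist_force: [0.1, 0.4, -0.2]
grip_width: 0.0119
gripper_force: 20.0
```

Run:
```python
from h import *
s=ctrl.get_state(); print(s['t'],s['eef_pos'],s['orientation'],s['wrist_force'],s['wrist_torque'])
e=cam('side'); save(e['img'][120:230,230:370],'s3.png',5); w=cam('wrist'); cv2.imwrite('w3.png',w['img'][:,:,::-1])
s=ctrl.get_state(); print(s['t'],s['eef_pos'],s['orientation'],s['wrist_force'],s['wrist_torque'])
```

```text
6.6833 [0.53194164 0.11391837 0.27201339] [-1.79933082e+02  3.60373456e-02  7.10750476e+01] [ 0.14141382  0.39523656 -0.15523882] [-0.12615905  0.06097468 -0.00330459]
6.7833 [0.53225184 0.114153   0.27290411] [ 1.79961731e+02 -1.51391056e-02  7.10841294e+01] [ 0.00139423 -0.34145262 -1.16210812] [-0.08714651  0.06907403 -0.00848797]
```

View pics/s3.png

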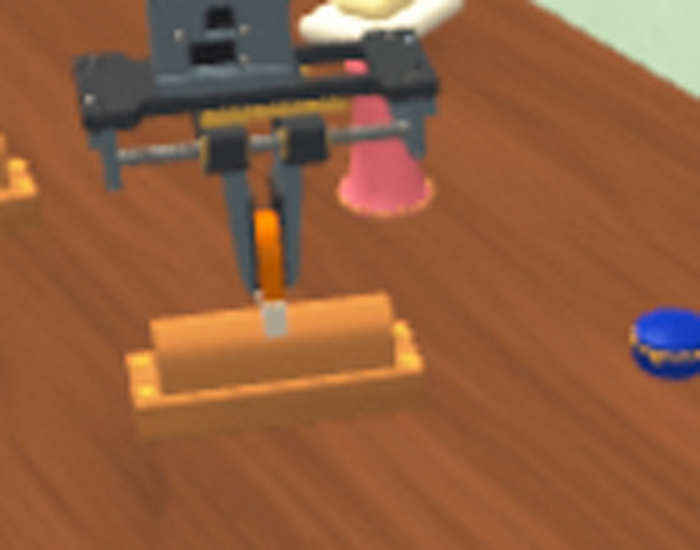

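The leaf hangs upright across the middle of the nosing at (270,300), with its plane square to the bar. Lowering slowly.

>>> drive_tool([
  [[0,0,0.2,0,0,0,10],[0,0,0.1,0,0,0,10],[0,0,0.04,0,0,0,10],[0,0,0.0,0,0,0,10],[0,0,0,0,0,0,10]],
])

```text
t: 7.2
eef_pos: [0.5319, 0.1147, 0.2638]
orientation: [180.0, -0.0, 71.1]
wrist_force: [-0.3, -0.0, -0.8]
grip_width: 0.0117
gripper_force: 20.0
```

>>> drive_tool([
  [[0,0,0.02,0,0,0,10],[0,0,0.02,0,0,0,10],[0,0,0,0,0,0,10],[0,0,0,0,0,0,10]],
])

```text
t: 7.53
eef_pos: [0.5319, 0.1147, 0.2627]
orientation: [180.0, -0.0, 71.1]
wrist_force: [-0.5, -1.2, -0.9]
grip_width: 0.0119
gripper_force: 20.0
```

>>> drive_tool([
  [[0,0,0.02,0,0,0,10],[0,0,0.02,0,0,0,10],[0,0,0,0,0,0,10],[0,0,0,0,0,0,10]],
])

```text
t: 7.87
eef_pos: [0.5319, 0.1148, 0.2617]
orientation: [180.0, -0.0, 71.1]
wrist_force: [-0.2, 1.5, -0.3]
grip_width: 0.0115
gripper_force: 20.0
```

>>> drive_tool([
  [[0,0,0.02,0,0,0,10],[0,0,0.01,0,0,0,10],[0,0,0,0,0,0,10],[0,0,0,0,0,0,10]],
])

```text
t: 8.2
eef_pos: [0.5321, 0.1148, 0.2612]
orientation: [180.0, -0.0, 71.1]
wrist_force: [0.6, 3.7, 2.3]
grip_width: 0.012
gripper_force: 20.0
```

First touch: the side force is +y, so one horn has touched. I'll shift along tool +x and read the force.

>>> drive_tool([
  [[0.03,0,0,0,0,0,10],[0,0,0,0,0,0,10],[0,0,0,0,0,0,10]],
])

```text
t: 8.45
eef_pos: [0.5321, 0.1154, 0.2609]
orientation: [-180.0, 0.0, 71.1]
wrist_force: [0.7, 0.7, 0.8]
grip_width: 0.0123
gripper_force: 20.0
```

>>> drive_tool([
  [[0,0,0.02,0,0,0,10],[0,0,0,0,0,0,10],[0,0,0,0,0,0,10]],
])

```text
t: 8.7
eef_pos: [0.5322, 0.1155, 0.2605]
orientation: [180.0, -0.0, 71.1]
wrist_force: [0.5, 1.1, 2.2]
grip_width: 0.0118
gripper_force: 20.0
```

>>> drive_tool([
  [[0.03,0,0.01,0,0,0,10],[0,0,0.01,0,0,0,10],[0,0,0,0,0,0,10],[0,0,0,0,0,0,10]],
])

```text
t: 9.03
eef_pos: [0.5323, 0.1158, 0.2603]
orientation: [180.0, 0.0, 71.1]
wrist_force: [-2.2, -3.4, 9.5]
grip_width: 0.0118
gripper_force: 20.0
```

>>> drive_tool([
  [[0.02,0,0.01,0,0,0,10],[0,0,0.01,0,0,0,10],[0,0,0,0,0,0,10],[0,0,0,0,0,0,10]],
])

```text
t: 9.37
eef_pos: [0.5324, 0.1162, 0.2601]
orientation: [180.0, 0.0, 71.1]
wrist_force: [-4.3, -5.2, 17.6]
grip_width: 0.0115
gripper_force: 20.0
```

Too firm. Backing off to 0.7 mm above to feel the play.

>>> drive_tool([
  [[-0.02,0,-0.04,0,0,0,10],[0,0,-0.02,0,0,0,10],[0,0,0,0,0,0,10],[0,0,0,0,0,0,10],[0,0,0,0,0,0,10]],
])

```text
t: 9.78
eef_pos: [0.5323, 0.1161, 0.2608]
orientation: [-180.0, 0.0, 71.1]
wrist_force: [0.4, -0.7, -0.4]
grip_width: 0.0119
gripper_force: 20.0
```

>>> drive_tool([
  [[-0.02,0,0,0,0,0,10],[0,0,0,0,0,0,10],[0,0,0,0,0,0,10]],
])

```text
t: 10.03
eef_pos: [0.5322, 0.1157, 0.2609]
orientation: [-180.0, 0.0, 71.1]
wrist_force: [0.3, 0.3, -0.9]
grip_width: 0.0117
gripper_force: 20.0
```

>>> drive_tool([
  [[-0.02,0,0,0,0,0,10],[0,0,0,0,0,0,10],[0,0,0,0,0,0,10]],
])

```text
t: 10.28
eef_pos: [0.5321, 0.1153, 0.261]
orientation: [180.0, -0.0, 71.1]
wrist_force: [0.7, 3.6, -0.8]
grip_width: 0.0116
gripper_force: 20.0
```

>>> drive_tool([
  [[-0.02,0,0,0,0,0,10],[0,0,0,0,0,0,10],[0,0,0,0,0,0,10]],
])

```text
t: 10.53
eef_pos: [0.5321, 0.115, 0.2611]
orientation: [180.0, -0.0, 71.1]
wrist_force: [0.8, 5.8, -1.5]
grip_width: 0.0118
gripper_force: 20.0
```

>>> drive_tool([
  [[0.06,0,0,0,0,0,10],[0.02,0,0,0,0,0,10],[0,0,0,0,0,0,10],[0,0,0,0,0,0,10]],
])

```text
t: 10.87
eef_pos: [0.5325, 0.1164, 0.2609]
orientation: [-180.0, 0.0, 71.1]
wrist_force: [0.2, -2.5, 0.6]
grip_width: 0.0121
gripper_force: 20.0
```

>>> drive_tool([
  [[0.02,0,0,0,0,0,10],[0,0,0,0,0,0,10],[0,0,0,0,0,0,10]],
])

```text
t: 11.12
eef_pos: [0.5326, 0.1167, 0.2609]
orientation: [-180.0, 0.1, 71.1]
wrist_force: [-1.0, -6.5, 1.2]
grip_width: 0.0118
gripper_force: 20.0
```

Side contacts come at y ≈ 0.1155 and 0.1162, so play is about ±0.4 mm: amber fits. I'll centre it and press home gently.

>>> drive_tool([
  [[-0.04,0,0,0,0,0,10],[0,0,0.02,0,0,0,10],[0,0,0,0,0,0,10],[0,0,0,0,0,0,10]],
])

```text
t: 11.45
eef_pos: [0.5323, 0.1161, 0.2605]
orientation: [-180.0, 0.0, 71.1]
wrist_force: [-0.9, -1.8, 1.3]
grip_width: 0.012
gripper_force: 20.0
```

>>> drive_tool([
  [[0,0,0.01,0,0,0,10],[0,0,0,0,0,0,10],[0,0,0,0,0,0,10]],
])

```text
t: 11.7
eef_pos: [0.5324, 0.1161, 0.2604]
orientation: [180.0, 0.0, 71.1]
wrist_force: [-0.8, -2.5, 5.4]
grip_width: 0.0117
gripper_force: 20.0
```

>>> drive_tool([
  [[-0.01,0,0.0,0,0,0,10],[0,0,0,0,0,0,10],[0,0,0,0,0,0,10]],
])

```text
t: 11.95
eef_pos: [0.5323, 0.116, 0.2604]
orientation: [180.0, -0.0, 71.1]
wrist_force: [-1.5, -0.8, 5.9]
grip_width: 0.012
gripper_force: 20.0
```

>>> drive_tool([
  [[0,0,0,0,0,0,10],[0,0,0,0,0,0,10]],
])

```text
t: 12.12
eef_pos: [0.5323, 0.116, 0.2603]
orientation: [180.0, -0.0, 71.1]
wrist_force: [-0.9, -0.9, 6.1]
grip_width: 0.0121
gripper_force: 20.0
```

Holding about 6 N steady for more than a second.

>>> drive_tool([
  [[0,0,0,0,0,0,10],[0,0,0,0,0,0,10],[0,0,0,0,0,0,10],[0,0,0,0,0,0,10],[0,0,0,0,0,0,10],[0,0,0,0,0,0,10],[0,0,0,0,0,0,10],[0,0,0,0,0,0,10],[0,0,0,0,0,0,10],[0,0,0,0,0,0,10],[0,0,0,0,0,0,10],[0,0,0,0,0,0,10]],
])

```text
t: 13.12
eef_pos: [0.5323, 0.116, 0.2604]
orientation: [180.0, -0.0, 71.1]
wrist_force: [-1.4, -1.4, 5.5]
grip_width: 0.0121
gripper_force: 20.0
```

>>> drive_tool([
  [[0,0,0,0,0,0,10],[0,0,0,0,0,0,10],[0,0,0,0,0,0,10]],
])

```text
t: 13.37
eef_pos: [0.5323, 0.116, 0.2604]
orientation: [180.0, -0.0, 71.1]
wrist_force: [-0.8, -1.3, 5.6]
grip_width: 0.0118
gripper_force: 20.0
```

>>> drive_tool([
  [[0,0,-0.01,0,0,0,10],[0,0,0,0,0,0,10],[0,0,0,0,0,0,12],[0,0,0,0,0,0,13],[0,0,0,0,0,0,14],[0,0,0,0,0,0,16],[0,0,0,0,0,0,20],[0,0,0,0,0,0,26],[0,0,0,0,0,0,34],[0,0,0,0,0,0,40],[0,0,0,0,0,0,40],[0,0,0,0,0,0,40]],
], force=4)

```text
t: 14.37
eef_pos: [0.5323, 0.1159, 0.2605]
orientation: [180.0, -0.0, 71.1]
wrist_force: [-0.9, 0.3, -0.4]
grip_width: 0.0402
gripper_force: 0.0
```

>>> drive_tool([
  [[0,0,-0.2,0,0,0,40],[0,0,-0.6,0,0,0,40],[0,0,-1,0,0,0,40],[0,0,-1,0,0,0,40],[0,0,-1,0,0,0,40],[0,0,-1,0,0,0,40],[0,0,-0.5,0,0,0,40],[0,0,0,0,0,0,40],[0,0,0,0,0,0,40]],
])

```text
t: 15.12
eef_pos: [0.5322, 0.1159, 0.3935]
orientation: [179.9, -0.0, 71.1]
wrist_force: [-0.7, 0.0, -0.2]
grip_width: 0.0397
gripper_force: 0.0
```

Run:
```python
from h import *
e=cam('side'); f=cam('scene')
a=cv2.resize(e['img'][150:230,240:400],None,fx=5,fy=3.5+1.5,interpolation=cv2.INTER_CUBIC)[:295]
a=cv2.resize(e['img'][160:235,250:410],(640,300),interpolation=cv2.INTER_CUBIC); b=cv2.resize(f['img'][160:235,230:390],(640,300),interpolation=cv2.INTER_CUBIC)
save(np.vstack([a,b]),'fin.png')
```

```text
(no output)
```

View pics/fin.png

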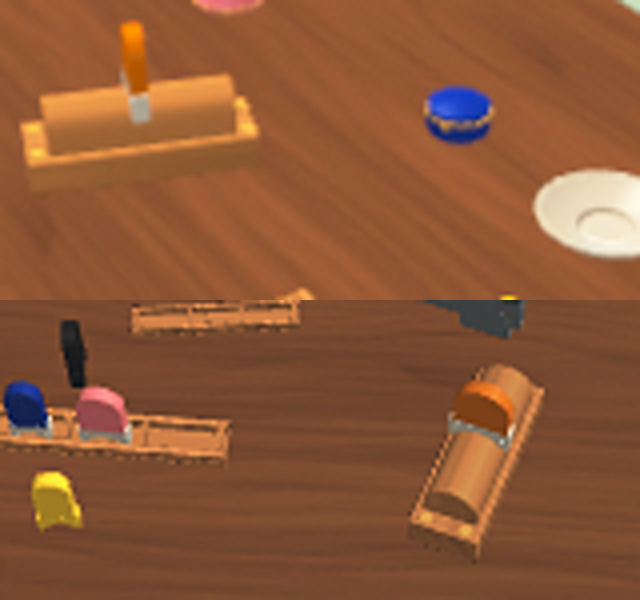

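The amber leaf stands upright at mid-nosing, at (135,75) in the side view and (483,410) in the scene view. Blue and rose are still in the rack, and nothing else was disturbed.

```bash
python3 -c "
from h import *
print(order.sign_off())"
```

```text
the job is handed in; nothing more can be done
None
```

The amber 22 mm leaf fits the middle nosing (about ±0.4 mm play); I pressed it home at about 6 N for over a second and left it standing upright mid-nosing, with blue and rose still in the rack, though while finding the seat the force briefly read 17.6 N, and I handed the job in at about 15 s.

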